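# Close the bonding press by one turn of its hand wheel

### The arm

A 6-joint arm with a two-finger parallel gripper is mounted at the origin on the work surface. World frame = base frame: x ahead of the robot, y to its left, z up, the work surface at z = 0. Lengths are in mm, angles in rad, forces in N, time in s.
With the tool pointing down it reaches from about 350 to 875 mm from the base axis. Payload 4.2 kg.
Tool frame: the origin (TCP) lies at the very end of the fingers, on their centre line; the grasp point (between the pads) lies 19 mm behind it; z points along the fingers, y is the direction in which the jaws open and shut (so a half turn about z gives the same grasp; the last joint's range is limited). The gripper opens to 85 mm and grips with 20 to 120 N. Pads are 22 mm wide; open, the fingers measure 114 mm over their backs; the gripper's body (76 mm by 85 mm) begins 54 mm behind the grasp point. The pads swing forward as they close: fully open they stand 13 mm farther back than shut.
Start: joints at [-1.008, 0.385, 0.008, 0, -1.194, -0.259], TCP at [186.983, -596.353, 231.312] pointing down, gripper open.
Joint ranges: [-3.14, 3.14], [-1.21, 2.06], [-1.07, 1.41], [-3.16, 2.05], [-2.99, -0.16], [-3.1, 3.1]. Speed limits (rad/s): [2.79, 2.79, 3.14, 3.14, 3.14, 3.14].

### API

Orientations are given as a unit quaternion [x, y, z, w].
In Python, from bench import read_state, get_image, camera_params, job_done gives the robot as it stands.
- The arm moves only by the tool send_rows, never from a script. Its arguments are lists of equal length, an entry for each row: "translation": the shift along the tool's x, y, z in m, a list of three; "yaw": the turn about the tool's z in degrees; "fingers": the closure in counts, from 0 (fully open) to 255 (shut). A call has 1 to 12 rows; each row is the pose to reach, as a shift and turn from the pose measured when the call began, along the tool's axes at that moment; what a row does not reach only later rows make up. A row lasts 1/10 s, in which the tool goes at most 50 mm and 8.59 degrees, less where a joint would pass 70% of its speed; a pose out of reach is approached as far as the arm can. A call with a gripper value outside its range is refused whole. The fingers move at their own pace and stop on an object; the grip force is fixed at half the most. Time passes only in rows, so rows that repeat a pose let the fingers close. It gives the time, the measured TCP pose, the force and the opening at its end, in the units of the state.
- read_state(): the state, without advancing time (a new reading comes with each control period).
- get_image(name): name is "scene" or "top"; returns the picture (420x560x3 uint8, blue, green, red); there is no depth.
- camera_params(name): a dict with "mtx" (3x3 intrinsics, pixels), "rvec" (rotation vector, rad) and "tvec" (3), from world to camera coordinates, as OpenCV has them. Camera axes: x right, y down, z forward; pixel columns grow to the right and rows downward; lengths in mm; the calibration is good to about 2 mm. A picture is of the moment at which its call begins. camera_params takes no time and is no camera call.
- job_done(): hands the job in, once; it reports no verdict.
The state is a dict: "clock": time; "joints": joint angles; "joint_vel": joint speeds; "joint_efforts": joint torques, N m; "position": TCP position; "ee_rot": TCP orientation; "contact_force": force on the tool from outside, world axes, zero at the start; "wrist_torque": the same for the moment, N m; "gripper_width": finger opening in mm.
Only numpy, scipy, OpenCV 4.12 (cv2) and the standard library are available. Lean on these libraries where they do the work, as an engineer would, in place of code of your own. Each camera call takes 0.05 s, during which the arm holds its last target.

### The job

Close the bonding press on the mended tile: with the outside of your fingers, push the wheel's red handle round clockwise (seen from above) through exactly one full turn, and stop with it back at the yellow flag, not beyond, or the tile cracks. Only push the handle, do not take it between the fingers; then draw back clear, leaving the things on the table where they stand.

Things in the scene. Friction and masses are not known exactly. Their poses are not given: they have to be found in the camera images.
- press: Fixed green bonding press, 200 x 240 mm bed, 28 mm thick; origin on the table under the middle of the bed, z up. Two steel columns 95 mm either side along its y axis carry a bridge (52 mm in x, 240 mm in y) with its top 160 mm above the table. A white tile with gold-coloured seams lies on the bed, top 44 mm above the table. It stands anywhere and at varied yaw.
- head: Fixed collar on the bridge with the yellow index flag. Origin on the table exactly under the wheel's axis, z up; its x axis points from the wheel's axis towards the flag (any direction).
- wheel_axis (a point): Point on the wheel's vertical axis at the height of the top of the rim, 196 mm above the table. The wheel is aluminium with a rim of 66 to 82 mm radius (round bar 16 mm thick, its top at 196 mm), 3 spokes (the one to the handle red), hub radius 21 mm up to 198 mm; a 10 mm radius spindle rises in the middle to 205 mm.
- flag (a point): Top of the yellow index flag, a fixed 14 mm wide tab just outside the rim, 103.5 mm from the wheel's axis, 194 mm above the table, so below the rim's top: fingers 5 mm or more above the rim pass over it.
- wheel (a joint): Turn of the wheel in rad, growing clockwise seen from above. 0 at the start: the handle stands at the flag (in line from the axis) and the press is fully open, against a stop, so it turns only clockwise. 6.283 is one turn, handle at the flag again; there is no stop there and it can go on to two turns. It stays where it is left; turning takes about 3 to 5 N at the handle (0.22 N m of friction plus 0.06 N m per rad/s).
- handle: Upright red handle on the rim, a knob 50 mm tall and 20 mm in diameter which revolves freely on its pin. Origin in the middle of its lower end, 197 mm above the table and 74 mm from the wheel's axis; z up (its yaw means nothing). Its top is 247 mm above the table.
- handle_top (a point): Middle of the handle's top, 50 mm above its lower end.
- pad (a joint): How far the press pad has come down, in m: geared to the wheel, 0.008 for one turn, when its rubber face meets the tile.
- vase: Loose cream ceramic vase with blue band, 110 mm tall, 80 mm in diameter; origin under its middle. Bystander.
- bowl: Loose blue ceramic bowl, 100 mm across, 50 mm high; origin under its middle. Bystander.
- jar: Loose dark red pigment jar with white cap, 40 mm in diameter, 60 mm high; origin under its middle. Bystander.
- tape: Loose cream roll of tape lying flat, 100 mm across, 24 mm high; origin under its middle. Bystander.
- carton: Loose white carton 100 x 70 x 45 mm; origin under its middle. Bystander.
- brush: Loose brush about 170 mm long lying on the table; origin underneath it. Bystander.

How it is judged:
By the outcome, as a careful person would: the job done as asked, in the order asked, and still so for the second after the job is handed in, with the robot touching nothing.
It also fails if it takes over 58 s, if anything falls off the work surface, if the arm or the gripper's body presses on something with over 40 N, if the wrist force passes 120 N, or if a joint passes its speed limit or range.

## Working session

There is one attempt and no reset: what is moved stays moved. The work goes in short steps, Python scripts to look and compute and a tool call to move; the robot and the scene stay as the last step left them, time stands still between calls to the robot, and variables do not carry over. Pictures are saved under pics/ and viewed, and the job is handed in when it is done.

Besides the shell and the picture viewer there is one more tool, called after "Call:" by a JSON object that holds its "method" and its "body", one argument or row to a line. send_rows: Moves the arm, as the interface text tells. Its arguments: {"type":"object","properties":{"translation":{"type":"array","items":{"type":"array","items":{"type":"number"}}},"yaw":{"type":"array","items":{"type":"number"}},"fingers":{"type":"array","items":{"type":"number"}}},"required":["translation","yaw","fingers"]}

```bash
mkdir -p pics; python3 - <<'E'
from bench import *
import cv2
for n in("scene","top"):
    cv2.imwrite(f"pics/{n}0.png",get_image(n)); p=camera_params(n); print(n,p)
print(read_state())
E
```

```text
scene {'mtx': array([[479.24213456,   0.        , 290.10949358],
       [  0.        , 479.24213456, 208.82970859],
       [  0.        ,   0.        ,   1.        ]]), 'rvec': array([ 2.15794596,  1.07689593, -0.43215983]), 'tvec': array([-367.44626379, -202.17732028, 1441.31671334])}
top {'mtx': array([[380.27608892,   0.        , 282.90293176],
       [  0.        , 380.27608892, 210.45747596],
       [  0.        ,   0.        ,   1.        ]]), 'rvec': array([ 2.0720032 , -2.15123664,  0.2363011 ]), 'tvec': array([  66.00738106,  577.65087855, 1020.29955376])}
{'clock': 0.1, 'joints': array([-1.00839609e+00,  3.85502855e-01,  6.74261589e-03, -4.30073768e-04,
       -1.19399282e+00, -2.58619467e-01]), 'joint_vel': array([ 0.00069655, -0.0026647 ,  0.00223489,  0.00244436, -0.00030487,
        0.00179241]), 'joint_efforts': array([-1.08215650e-04, -3.93319559e+01,  1.88929510e+01,  4.19796109e+00,
       -2.61302361e-03,  1.03216567e-05]), 'position': array([ 186.82434123, -595.87259863,  230.30991887]), 'ee_rot': array([-1.51228540e-01,  9.88498321e-01,  9.76846871e-04, -2.07176132e-04]), 'contact_force': array([ 0.65938055,  0.03226077, -0.29761177]), 'wrist_torque': array([-0.02039178,  0.02817953, -0.02731876]), 'gripper_width': 85.33584253651729}
```

```bash
ls . pics
```

```text
.:
pics

pics:
scene0.png
top0.png
```

View pics/scene0.png

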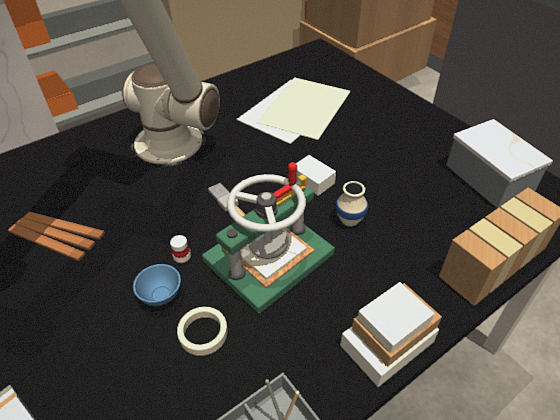

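View pics/top0.png

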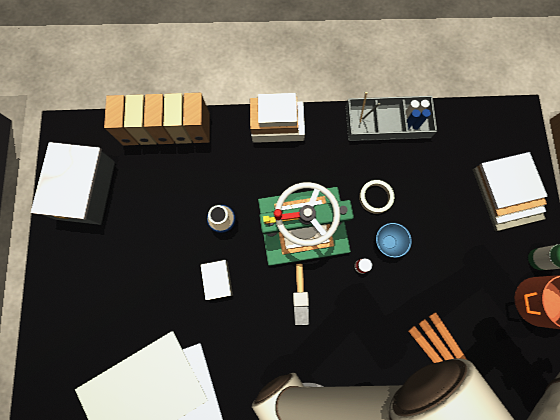

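The scene view shows the wheel at about (267,201) with the handle top at (292,167). In the top view the hub is at about (308,213), the handle at (278,213) and the flag at (268,219). I'll enlarge both.

```bash
python3 - <<'E'
import cv2
a=cv2.imread("pics/top0.png")[170:270,240:370]; cv2.imwrite("pics/t0c.png",cv2.resize(a,None,fx=6,fy=6,interpolation=cv2.INTER_CUBIC))
a=cv2.imread("pics/scene0.png")[150:250,210:340]; cv2.imwrite("pics/s0c.png",cv2.resize(a,None,fx=6,fy=6,interpolation=cv2.INTER_CUBIC))
E
```

```text
(no output)
```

View pics/t0c.png

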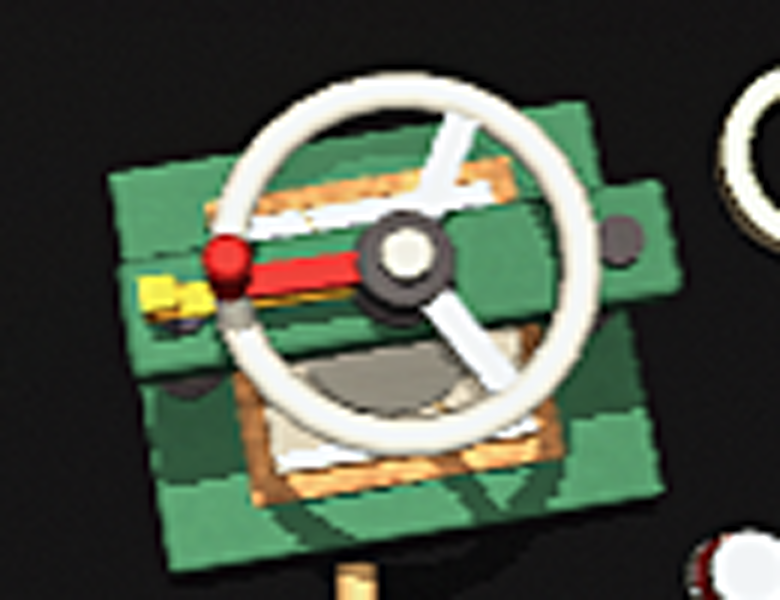

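View pics/s0c.png

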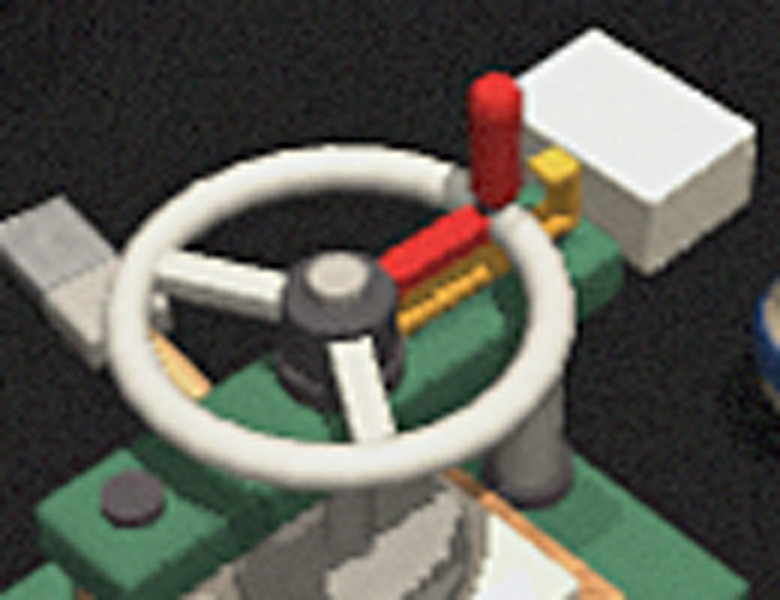

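```bash
cat > h.py <<'E'
import numpy as np, cv2
from bench import camera_params
def ray(n,uv,z):
    p=camera_params(n);R=cv2.Rodrigues(p['rvec'])[0];t=p['tvec']
    d=R.T@np.linalg.inv(p['mtx'])@np.array([uv[0],uv[1],1.]);c=-R.T@t
    return c+d*(z-c[2])/d[2]
def proj(n,P):
    p=camera_params(n);return cv2.projectPoints(np.array(P,float).reshape(-1,3),p['rvec'],p['tvec'],p['mtx'],None)[0].reshape(-1,2)
E
python3 - <<'E'
from h import *
for n,o,pts in (("top",(240,170),dict(sp=((407,252),205),flag=((157,293),194),ht=((227,250),245))),("scene",(210,150),dict(sp=((338,270),205),flag=((553,160),194),ht=((496,82),245)))):
    ax=None
    for k,(uv,z) in pts.items():
        P=ray(n,((uv[0]+.5)/6-.5+o[0],(uv[1]+.5)/6-.5+o[1]),z)
        if ax is None: ax=P
        d=P-ax; print(n,k,P.round(1),np.hypot(*d[:2]).round(1),np.degrees(np.arctan2(d[1],d[0])).round(1))
E
```

```text
top sp [543.6 -14.1 205. ] 0.0 0.0
top flag [532.4  89.2 194. ] 103.9 96.2
top ht [538.5  59.6 245. ] 73.8 93.9
scene sp [542.1 -13.  205. ] 0.0 0.0
scene flag [532.1  89.  194. ] 102.4 95.6
scene ht [532.7  62.  245. ] 75.5 97.1
```

```bash
cat >> h.py <<'E'
def overlay(img,n,ax,ang,out,o,f=6,w=130,h=100):
    a=cv2.resize(img[o[1]:o[1]+h,o[0]:o[0]+w],None,fx=f,fy=f,interpolation=cv2.INTER_CUBIC)
    th=np.linspace(0,2*np.pi,90)
    T=lambda P:((proj(n,P)-o+.5)*f-.5).round().astype(int)
    for r,z,c in((82,188,(255,0,255)),(66,188,(255,0,255)),(10,205,(0,200,0))):
        cv2.polylines(a,[T(np.c_[ax[0]+r*np.cos(th),ax[1]+r*np.sin(th),0*th+z])],True,c,1)
    e=np.array([np.cos(ang),np.sin(ang)])
    for r,z in((103.5,194),(74,197),(74,247)):
        q=T([*(np.array(ax)+r*e),z])[0]; cv2.drawMarker(a,tuple(map(int,q)),(255,255,0),0,12,1)
    cv2.imwrite(out,a)
E
python3 - <<'E'
from h import *
for n,o in(("top",(240,170)),("scene",(210,150))):
    overlay(cv2.imread(f"pics/{n}0.png"),n,(543,-13.6),np.radians(95.9),f"pics/ov_{n}.png",np.array(o))
E
```

```text
(no output)
```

View pics/ov_top.png

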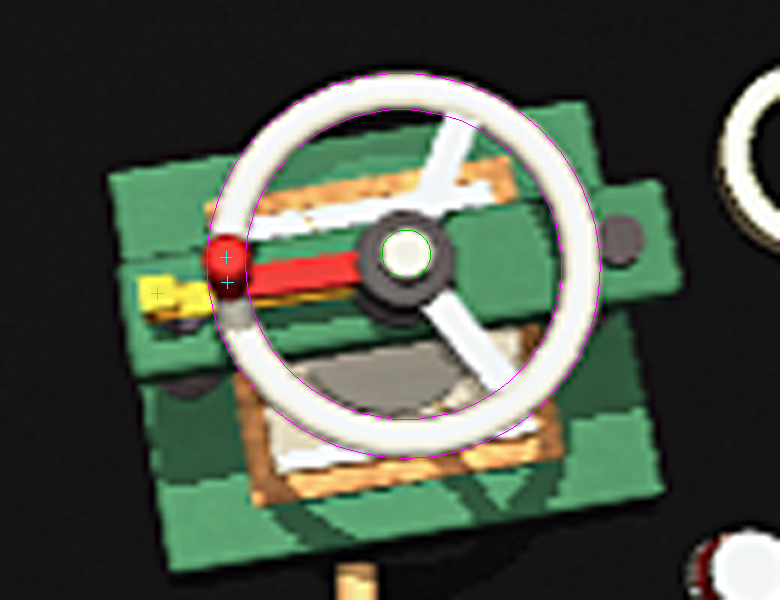

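View pics/ov_scene.png

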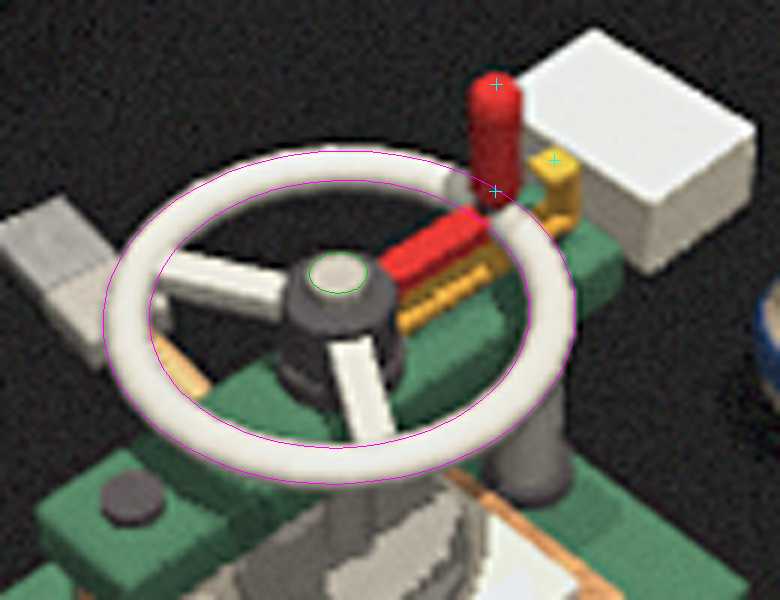

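The overlay agrees in both views: axis at (543,-13.6), flag direction 95.9°. I'll push with shut fingers at a fixed yaw, with the TCP on the 74 mm circle behind the handle at z of about 216.

```bash
cat >> h.py <<'E'
from scipy.spatial.transform import Rotation as Ro
AX=np.array([543,-13.6]);FL=95.9
def on(phi,r=74,z=216): 
    a=np.radians(phi);return [AX[0]+r*np.cos(a),AX[1]+r*np.sin(a),z]
def rows(targets,heading=185.9):
    from bench import read_state
    s=read_state();R=Ro.from_quat(s['ee_rot'])
    tx=R.as_matrix()[:,0];cur=np.degrees(np.arctan2(tx[1],tx[0]))
    d=(cur-heading+180)%360-180   # yaw about tool z (down) = clockwise
    T=R.inv().apply(np.array(targets)-s['position'])/1000
    print('clock',s['clock'].__round__(2),'pos',s['position'].round(1),'F',s['contact_force'].round(1),'yaw',round(d,1))
    rel=s['position'][:2]-AX;print('pusher r,phi',np.hypot(*rel).round(1),np.degrees(np.arctan2(rel[1],rel[0])).round(1))
    print([[round(float(v),3) for v in t] for t in T])
E
python3 - <<'E'
from h import *
s=np.array([186.8,-595.9,262.]);e=np.array([430,0,262.])
rows([s+(e-s)*k/16 for k in range(1,17)]+[on(121,z=262),on(121)])
E
```

```text
clock 0.1 pos [ 186.8 -595.9  230.3] F [ 0.7  0.  -0.3] yaw 11.5
pusher r,phi 682.6 -121.5
[[-0.026, 0.031, -0.032], [-0.051, 0.062, -0.032], [-0.077, 0.093, -0.032], [-0.103, 0.124, -0.031], [-0.128, 0.155, -0.031], [-0.154, 0.186, -0.031], [-0.179, 0.217, -0.031], [-0.205, 0.248, -0.031], [-0.231, 0.279, -0.031], [-0.256, 0.31, -0.031], [-0.282, 0.341, -0.031], [-0.308, 0.372, -0.031], [-0.333, 0.403, -0.031], [-0.359, 0.434, -0.031], [-0.385, 0.465, -0.031], [-0.41, 0.496, -0.031], [-0.497, 0.521, -0.031], [-0.497, 0.521, 0.015]]
```

Call:
{"method": "send_rows", "body": {
  "translation": [
    [0,0,-0.032],
    [-0.026,0.031,-0.032],
    [-0.051,0.062,-0.032],
    [-0.077,0.093,-0.032],
    [-0.103,0.124,-0.032],
    [-0.128,0.155,-0.032],
    [-0.154,0.186,-0.032],
    [-0.18,0.217,-0.032],
    [-0.205,0.248,-0.032],
    [-0.231,0.279,-0.032],
    [-0.256,0.31,-0.032],
    [-0.282,0.341,-0.032]
  ],
  "yaw": [0,3,6,9,11.5,11.5,11.5,11.5,11.5,11.5,11.5,11.5],
  "fingers": [255,255,255,255,255,255,255,255,255,255,255,255]
}}

```text
clock: 1.3
position: [353.9, -184.6, 262.8]
ee_rot: [-0.051, 0.999, 0.001, -0.0]
contact_force: [0.9, -0.7, -0.8]
gripper_width: 0.5
```

```bash
python3 - <<'E'
from h import *
rows([[407,-57,262],[430,0,262],[445,10,262],[470,30,262],on(121,z=262),on(121)])
E
```

```text
clock 1.3 pos [ 353.9 -184.6  262.8] F [ 0.9 -0.7 -0.8] yaw -0.0
pusher r,phi 254.9 -137.9
[[-0.066, 0.121, 0.001], [-0.095, 0.176, 0.001], [-0.111, 0.184, 0.001], [-0.137, 0.202, 0.001], [-0.174, 0.218, 0.001], [-0.174, 0.218, 0.047]]
```

Call:
{"method": "send_rows", "body": {
  "translation": [
    [-0.02,0.04,0.001],
    [-0.042,0.08,0.001],
    [-0.066,0.121,0.001],
    [-0.085,0.16,0.001],
    [-0.111,0.184,0.001],
    [-0.137,0.202,0.001],
    [-0.167,0.22,0.001],
    [-0.167,0.22,0.001],
    [-0.167,0.22,0.001]
  ],
  "yaw": [0,0,0,0,0,0,0,0,0],
  "fingers": [255,255,255,255,255,255,255,255,255]
}}

```text
clock: 2.2
position: [497.2, 51.6, 261.2]
ee_rot: [-0.052, 0.999, 0.001, -0.001]
contact_force: [0.0, 0.0, -0.1]
gripper_width: 0.2
```

```bash
python3 - <<'E'
from h import *
from bench import *
for n,o in(("top",(240,170)),("scene",(210,120))):
    im=get_image(n); cv2.imwrite(f"pics/{n}1.png",im)
    overlay(im,n,AX,np.radians(FL),f"pics/ov1_{n}.png",np.array(o))
rows([on(121)])
E
```

```text
clock 2.3 pos [496.7  50.9 261.9] F [ 0.  -0.6  0.2] yaw -0.0
pusher r,phi 79.4 125.7
[[-0.008, -0.002, 0.046]]
```

View pics/ov1_top.png

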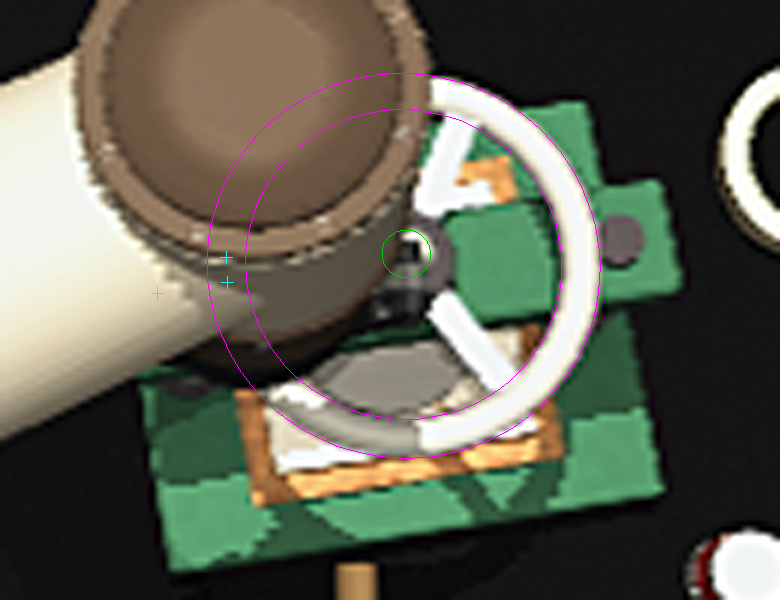

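View pics/ov1_scene.png

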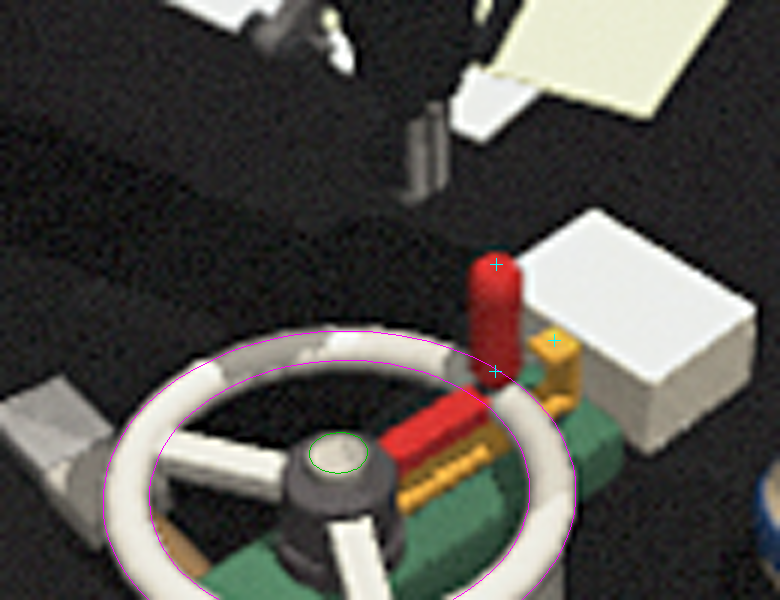

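Fingers shut, tip at about (425,195) in the scene crop, clear behind the handle. Lowering, then pushing.

Call:
{"method": "send_rows", "body": {
  "translation": [
    [-0.006,-0.002,0.02],
    [-0.006,-0.002,0.046],
    [-0.006,-0.002,0.046],
    [-0.006,-0.002,0.046]
  ],
  "yaw": [0,0,0,0],
  "fingers": [255,255,255,255]
}}

```text
clock: 2.7
position: [502.5, 48.9, 216.6]
ee_rot: [-0.051, 0.999, 0.001, -0.001]
contact_force: [0.1, 0.7, 0.2]
gripper_width: 0.0
```

```bash
python3 - <<'E'
from h import *
rows([on(121-5*k) for k in range(1,13)])
E
```

```text
clock 2.7 pos [502.5  48.9 216.6] F [0.1 0.7 0.2] yaw -0.0
pusher r,phi 74.5 123.0
[[-0.008, 0.003, 0.001], [-0.015, 0.005, 0.001], [-0.021, 0.007, 0.001], [-0.027, 0.007, 0.001], [-0.034, 0.008, 0.001], [-0.04, 0.007, 0.001], [-0.047, 0.007, 0.001], [-0.053, 0.005, 0.001], [-0.059, 0.003, 0.001], [-0.065, 0.001, 0.0], [-0.071, -0.002, 0.0], [-0.076, -0.006, 0.0]]
```

Call:
{"method": "send_rows", "body": {
  "translation": [
    [-0.008,0.003,0.001],
    [-0.015,0.005,0.001],
    [-0.021,0.007,0.001],
    [-0.027,0.007,0.001],
    [-0.034,0.008,0.001],
    [-0.04,0.007,0.001],
    [-0.047,0.007,0.001],
    [-0.053,0.005,0.001],
    [-0.059,0.003,0.001],
    [-0.065,0.001,0.001],
    [-0.071,-0.002,0.001],
    [-0.076,-0.006,0.001]
  ],
  "yaw": [0,0,0,0,0,0,0,0,0,0,0,0],
  "fingers": [255,255,255,255,255,255,255,255,255,255,255,255]
}}

```text
clock: 3.9
position: [578.8, 50.3, 215.3]
ee_rot: [-0.051, 0.999, 0.0, -0.001]
contact_force: [-5.4, 0.2, 3.4]
gripper_width: -0.0
```

```bash
python3 - <<'E'
from h import *
from bench import *
for n,o in(("scene",(210,120)),):
    im=get_image(n); cv2.imwrite(f"pics/{n}2.png",im)
    overlay(im,n,AX,np.radians(FL),f"pics/ov2_{n}.png",np.array(o))
s=read_state()['position'][:2]-AX;p=np.degrees(np.arctan2(s[1],s[0]))
rows([on(p-6*k) for k in range(1,13)])
E
```

```text
clock 3.95 pos [579.7  49.8 215.2] F [-1.4 -0.3  0.8] yaw -0.1
pusher r,phi 73.3 59.9
[[-0.006, -0.004, -0.001], [-0.012, -0.01, -0.001], [-0.017, -0.016, -0.001], [-0.021, -0.022, -0.001], [-0.025, -0.029, -0.001], [-0.027, -0.036, -0.001], [-0.029, -0.044, -0.001], [-0.031, -0.051, -0.001], [-0.031, -0.059, -0.001], [-0.031, -0.067, -0.001], [-0.029, -0.075, -0.001], [-0.027, -0.082, -0.001]]
```

View pics/ov2_scene.png

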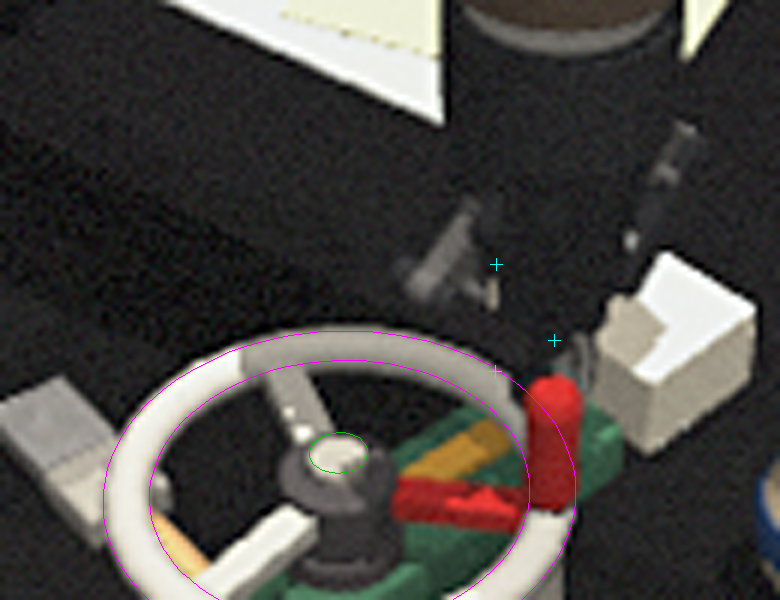

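The handle has come round, standing at (553,440) in the crop, with the fingers just behind it. Continuing.

Call:
{"method": "send_rows", "body": {
  "translation": [
    [-0.006,-0.004,-0.001],
    [-0.012,-0.01,-0.001],
    [-0.017,-0.016,-0.001],
    [-0.021,-0.022,-0.001],
    [-0.025,-0.029,-0.001],
    [-0.027,-0.036,-0.001],
    [-0.029,-0.044,-0.001],
    [-0.031,-0.051,-0.001],
    [-0.031,-0.059,-0.001],
    [-0.031,-0.067,-0.001],
    [-0.029,-0.075,-0.001],
    [-0.027,-0.082,-0.001]
  ],
  "yaw": [0,0,0,0,0,0,0,0,0,0,0,0],
  "fingers": [255,255,255,255,255,255,255,255,255,255,255,255]
}}

```text
clock: 5.15
position: [615.2, -29.8, 216.4]
ee_rot: [-0.051, 0.999, 0.0, -0.0]
contact_force: [0.9, 3.6, -3.5]
gripper_width: -0.1
```

```bash
cat >> h.py <<'E'
def arc(step,n=12,tag=None,o=(210,130)):
    from bench import read_state,get_image
    if tag:
        for c in ("scene",):
            im=get_image(c); cv2.imwrite(f"pics/{c}{tag}.png",im)
            overlay(im,c,AX,np.radians(FL),f"pics/ov{tag}_{c}.png",np.array(o))
    s=read_state()['position'][:2]-AX;p=np.degrees(np.arctan2(s[1],s[0]))
    rows([on(p-step*k) for k in range(1,n+1)])
E
python3 -c "
from h import *
arc(6,tag='3')"
```

```text
clock 5.2 pos [614.9 -30.9 216.6] F [-0.   0.5 -0.2] yaw -0.1
pusher r,phi 73.9 -13.5
[[0.003, -0.007, 0.001], [0.007, -0.014, 0.001], [0.011, -0.02, 0.001], [0.016, -0.026, 0.001], [0.022, -0.032, 0.001], [0.028, -0.036, 0.001], [0.034, -0.04, 0.001], [0.041, -0.044, 0.001], [0.049, -0.046, 0.001], [0.056, -0.048, 0.001], [0.064, -0.049, 0.001], [0.071, -0.05, 0.001]]
```

View pics/ov3_scene.png

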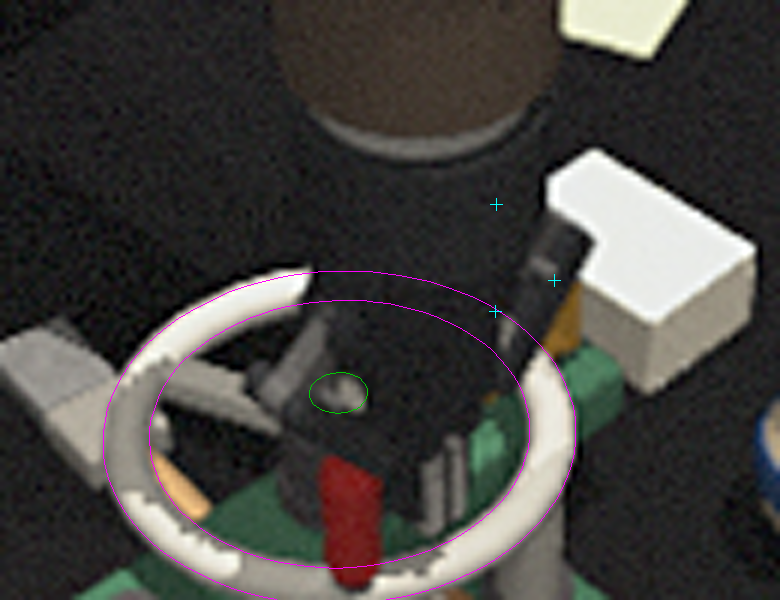

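Call:
{"method": "send_rows", "body": {
  "translation": [
    [0.003,-0.007,0.001],
    [0.007,-0.014,0.001],
    [0.011,-0.02,0.001],
    [0.016,-0.026,0.001],
    [0.022,-0.032,0.001],
    [0.028,-0.036,0.001],
    [0.034,-0.04,0.001],
    [0.041,-0.044,0.001],
    [0.049,-0.046,0.001],
    [0.056,-0.048,0.001],
    [0.064,-0.049,0.001],
    [0.071,-0.05,0.001]
  ],
  "yaw": [0,0,0,0,0,0,0,0,0,0,0,0],
  "fingers": [255,255,255,255,255,255,255,255,255,255,255,255]
}}

```text
clock: 6.4
position: [548.7, -88.0, 215.9]
ee_rot: [-0.05, 0.999, -0.0, -0.0]
contact_force: [4.4, 0.6, 3.0]
gripper_width: -0.1
```

```bash
python3 -c "
from h import *
for uv in ((350,470),(352,460)):
    d=ray('scene',((uv[0]+.5)/6-.5+210,(uv[1]+.5)/6-.5+130),246)[:2]-AX;print(np.hypot(*d),np.degrees(np.arctan2(d[1],d[0])))
arc(6,tag='4')"
```

```text
77.93938779368217 -31.37091782799201
73.59491390154119 -30.65067190786843
clock 6.45 pos [547.2 -88.1 215.7] F [0.9 0.1 1.8] yaw -0.2
pusher r,phi 74.6 -86.7
[[0.008, 0.001, -0.0], [0.015, 0.003, -0.0], [0.023, 0.005, -0.0], [0.03, 0.008, -0.0], [0.037, 0.012, -0.0], [0.043, 0.017, -0.0], [0.049, 0.022, -0.0], [0.054, 0.027, -0.0], [0.058, 0.034, -0.0], [0.062, 0.04, -0.0], [0.066, 0.047, -0.0], [0.068, 0.055, -0.0]]
```

View pics/ov4_scene.png

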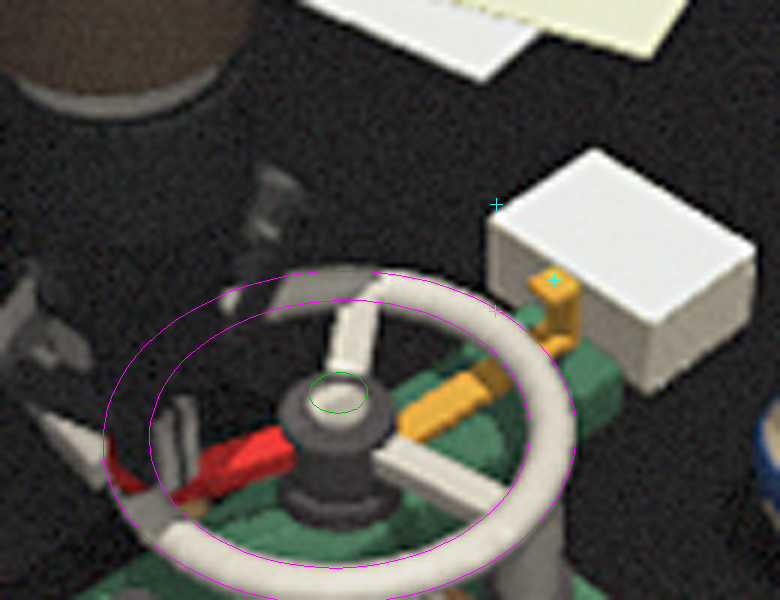

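The red spoke points at (185,490), so the handle is past -95° and still ahead of the fingers at (180,440). Continuing.

Call:
{"method": "send_rows", "body": {
  "translation": [
    [0.008,0.001,0],
    [0.015,0.003,0],
    [0.023,0.005,0],
    [0.03,0.008,0],
    [0.037,0.012,0],
    [0.043,0.017,0],
    [0.049,0.022,0],
    [0.054,0.027,0],
    [0.058,0.034,0],
    [0.062,0.04,0],
    [0.066,0.047,0],
    [0.068,0.055,0]
  ],
  "yaw": [0,0,0,0,0,0,0,0,0,0,0,0],
  "fingers": [255,255,255,255,255,255,255,255,255,255,255,255]
}}

```text
clock: 7.65
position: [472.7, -40.0, 215.4]
ee_rot: [-0.05, 0.999, -0.0, -0.002]
contact_force: [0.9, -2.5, -0.5]
gripper_width: -0.2
```

```bash
python3 -c "
from h import *
arc(4,tag='5')"
```

```text
clock 7.7 pos [472.6 -38.9 215.4] F [-0.  -0.  -1.2] yaw -0.1
pusher r,phi 74.8 -160.2
[[0.0, 0.005, -0.001], [0.001, 0.01, -0.001], [0.001, 0.016, -0.001], [0.001, 0.021, -0.001], [0.001, 0.026, -0.001], [0.0, 0.031, -0.001], [-0.001, 0.036, -0.001], [-0.002, 0.041, -0.001], [-0.004, 0.046, -0.001], [-0.006, 0.051, -0.001], [-0.008, 0.055, -0.001], [-0.011, 0.059, -0.001]]
```

View pics/ov5_scene.png

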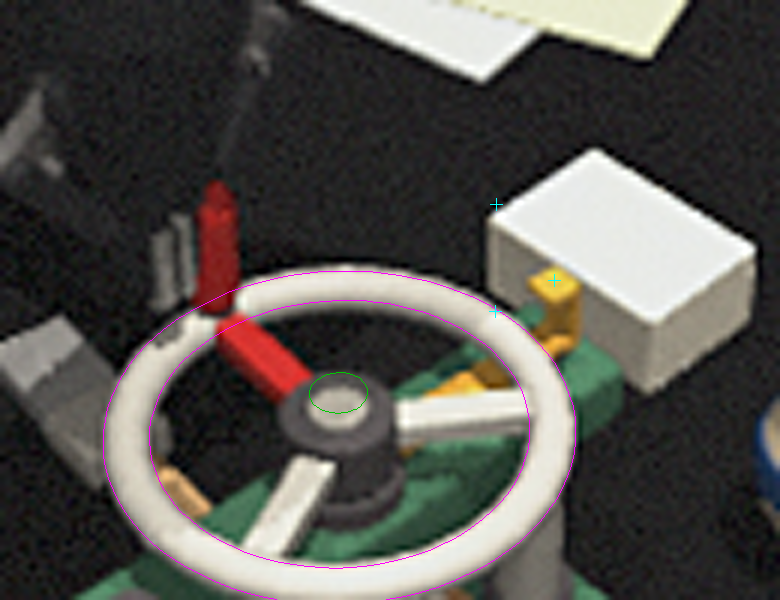

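Call:
{"method": "send_rows", "body": {
  "translation": [
    [0,0.005,-0.001],
    [0.001,0.01,-0.001],
    [0.001,0.016,-0.001],
    [0.001,0.021,-0.001],
    [0.001,0.026,-0.001],
    [0,0.031,-0.001],
    [-0.001,0.036,-0.001],
    [-0.002,0.041,-0.001],
    [-0.004,0.046,-0.001],
    [-0.006,0.051,-0.001],
    [-0.008,0.055,-0.001],
    [-0.011,0.059,-0.001]
  ],
  "yaw": [0,0,0,0,0,0,0,0,0,0,0,0],
  "fingers": [255,255,255,255,255,255,255,255,255,255,255,255]
}}

```text
clock: 8.9
position: [477.3, 21.4, 216.2]
ee_rot: [-0.05, 0.999, 0.0, -0.003]
contact_force: [-3.6, -1.5, -2.6]
gripper_width: -0.3
```

```bash
python3 -c "
from h import *
arc(2,tag='6')"
```

```text
clock 8.95 pos [478.1  21.9 216.3] F [-2.3  0.2 -2.3] yaw -0.1
pusher r,phi 74.0 151.3
[[-0.002, 0.002, 0.0], [-0.003, 0.004, 0.0], [-0.005, 0.006, 0.0], [-0.006, 0.008, 0.0], [-0.008, 0.01, 0.0], [-0.01, 0.012, 0.0], [-0.012, 0.014, 0.0], [-0.014, 0.015, 0.0], [-0.016, 0.017, 0.0], [-0.018, 0.018, 0.0], [-0.02, 0.02, 0.0], [-0.022, 0.021, 0.0]]
```

View pics/ov6_scene.png

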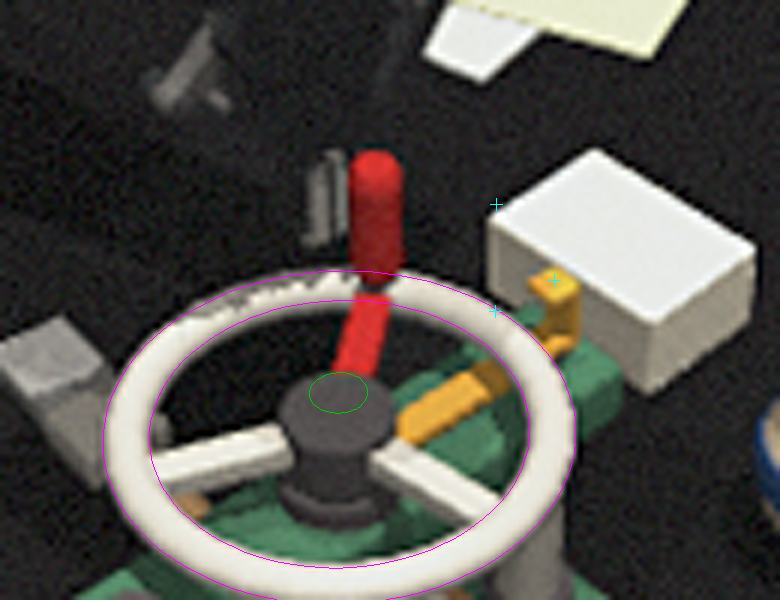

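```bash
cat >> h.py <<'E'
def hang(ucrop,lo=60,hi=200,o=(210,130),z=222,f=6):
    from scipy.optimize import brentq
    g=lambda a:(proj('scene',on(a,z=z))[0,0]-o[0]+.5)*f-.5-ucrop
    return brentq(g,lo,hi)
E
python3 -c "
from h import *
for u in (375,376,377,378): print(u,hang(u))
print(hang(496))
"
```

```text
375 134.26785563485046
376 133.98709360952762
377 133.70609908243756
378 133.42486568502824
95.76811379185736
```

The handle's vertical midline is at u=376 in the crop, which puts it at about 134°, with 38° to go. Slower now.

Call:
{"method": "send_rows", "body": {
  "translation": [
    [-0.002,0.002,0],
    [-0.003,0.004,0],
    [-0.005,0.006,0],
    [-0.006,0.008,0],
    [-0.008,0.01,0],
    [-0.01,0.012,0],
    [-0.012,0.014,0],
    [-0.014,0.015,0],
    [-0.016,0.017,0],
    [-0.018,0.018,0],
    [-0.02,0.02,0],
    [-0.022,0.021,0]
  ],
  "yaw": [0,0,0,0,0,0,0,0,0,0,0,0],
  "fingers": [255,255,255,255,255,255,255,255,255,255,255,255]
}}

```text
clock: 10.15
position: [498.1, 45.4, 216.4]
ee_rot: [-0.051, 0.999, 0.001, -0.002]
contact_force: [-2.9, -1.1, -0.3]
gripper_width: 0.0
```

```bash
python3 -c "
from h import *
arc(1,tag='7')"
```

```text
clock 10.2 pos [498.5  45.5 216.4] F [-2.3 -1.5  0.5] yaw -0.1
pusher r,phi 74.0 127.0
[[-0.001, 0.001, 0.0], [-0.002, 0.001, 0.0], [-0.003, 0.002, 0.0], [-0.005, 0.003, 0.0], [-0.006, 0.003, 0.0], [-0.007, 0.004, 0.0], [-0.008, 0.004, 0.0], [-0.009, 0.005, 0.0], [-0.01, 0.005, 0.0], [-0.012, 0.006, 0.0], [-0.013, 0.006, 0.0], [-0.014, 0.007, 0.0]]
```

View pics/ov7_scene.png

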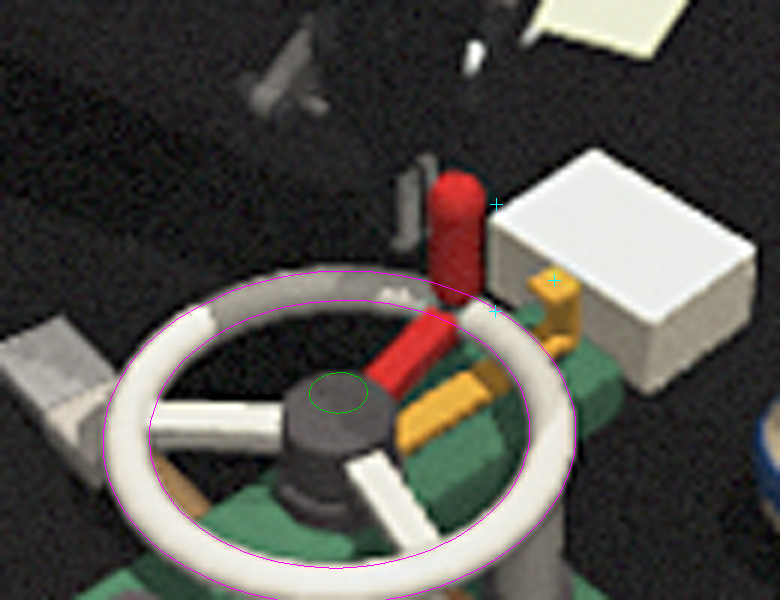

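Call:
{"method": "send_rows", "body": {
  "translation": [
    [-0.001,0.001,0],
    [-0.002,0.001,0],
    [-0.003,0.002,0],
    [-0.005,0.003,0],
    [-0.006,0.003,0],
    [-0.007,0.004,0],
    [-0.008,0.004,0],
    [-0.009,0.005,0],
    [-0.01,0.005,0]
  ],
  "yaw": [0,0,0,0,0,0,0,0,0],
  "fingers": [255,255,255,255,255,255,255,255,255]
}}

```text
clock: 11.1
position: [508.1, 51.6, 216.4]
ee_rot: [-0.051, 0.999, 0.001, -0.002]
contact_force: [-4.0, -0.7, 0.5]
gripper_width: 0.1
```

```bash
python3 -c "
from h import *
arc(0.5,6,tag='8')
import cv2
a=cv2.imread('pics/scene8.png')[150:210,270:330];cv2.imwrite('pics/s8z.png',cv2.resize(a,None,fx=10,fy=10,interpolation=cv2.INTER_CUBIC))
a=cv2.imread('pics/scene0.png')[150:210,270:330];cv2.imwrite('pics/s0z.png',cv2.resize(a,None,fx=10,fy=10,interpolation=cv2.INTER_CUBIC))
for n in '0678':
  a=cv2.imread(f'pics/scene{n}.png').astype(int)
  m=(a[...,2]>90)&(a[...,1]<70)&(a[...,0]<70)
  for v0,v1 in((160,176),):
    x=[]
    for v in range(v0,v1):
      u=np.where(m[v,255:320])[0]
      if len(u)>5:x.append((255+u.min()+u.max()+0)/2 if 0 else 255+u.mean())
    print(n,np.mean(x),len(x),hang(np.mean(x),o=(0,0),f=1))
"
```

```text
clock 11.15 pos [508.3  51.7 216.4] F [-2.5  0.5 -0.3] yaw -0.1
pusher r,phi 73.9 118.0
[[-0.001, 0.0, 0.0], [-0.001, 0.001, 0.0], [-0.002, 0.001, 0.0], [-0.002, 0.001, 0.0], [-0.003, 0.001, 0.0], [-0.004, 0.001, 0.0]]
0 292.15384615384613 13 95.9977429951658
6 272.40625 16 133.72366817221103
7 285.5625 16 110.13241897076283
8 289.5357142857143 14 101.94365540256629
```

View pics/s8z.png

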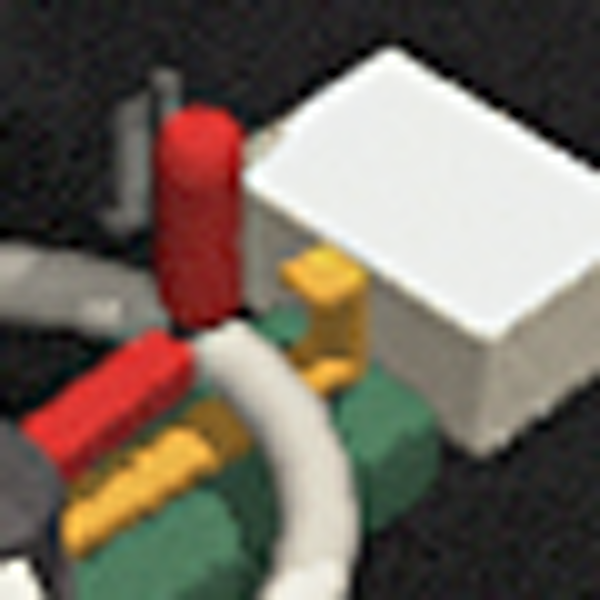

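View pics/s0z.png

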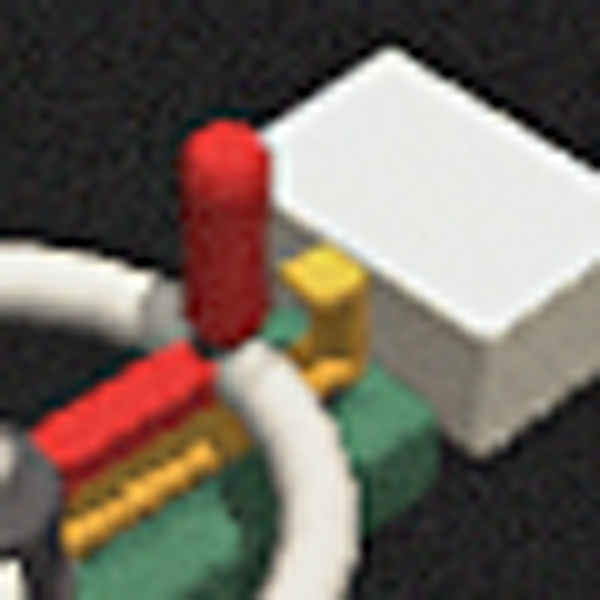

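About 6° still to go: the handle midline is at 200 in this crop and was at 226 at the start. Nudging 4°.

```bash
python3 -c "
from h import *
rows([on(118-.8*k) for k in range(1,6)])"
```

```text
clock 11.15 pos [508.3  51.7 216.4] F [-2.5  0.5 -0.3] yaw -0.1
pusher r,phi 73.9 118.0
[[-0.001, 0.0, 0.0], [-0.002, 0.001, 0.0], [-0.003, 0.001, 0.0], [-0.004, 0.002, 0.0], [-0.005, 0.002, 0.0]]
```

Call:
{"method": "send_rows", "body": {
  "translation": [
    [-0.001,0.0005,0],
    [-0.002,0.001,0],
    [-0.003,0.001,0],
    [-0.004,0.0015,0],
    [-0.005,0.002,0],
    [-0.005,0.002,0]
  ],
  "yaw": [0,0,0,0,0,0],
  "fingers": [255,255,255,255,255,255]
}}

```text
clock: 11.75
position: [513.3, 54.2, 216.4]
ee_rot: [-0.051, 0.999, 0.001, -0.001]
contact_force: [-2.4, -0.1, -0.5]
gripper_width: 0.0
```

```bash
cat > m.py <<'E'
import sys
from h import *
tag=sys.argv[1]
arc(0.5,5,tag=tag)
a=cv2.imread(f'pics/scene{tag}.png')[150:210,270:330];cv2.imwrite(f'pics/s{tag}z.png',cv2.resize(a,None,fx=10,fy=10,interpolation=cv2.INTER_CUBIC))
for n in ('0','8',tag):
  a=cv2.imread(f'pics/scene{n}.png').astype(int)
  r=a[...,2]-np.maximum(a[...,1],a[...,0]); res=[]
  for v in range(164,179):
      w=np.clip(r[v,255:320],40,None)-40; res.append(255+(w*np.arange(65)).sum()/w.sum())
  u=np.mean(res); print(n,u.round(3),hang(u,o=(0,0),f=1).__round__(2))
E
python3 m.py 9
```

```text
clock 11.8 pos [513.3  54.3 216.4] F [-2.   0.2  0.1] yaw -0.1
pusher r,phi 74.1 113.6
[[-0.001, 0.0, 0.0], [-0.001, 0.0, 0.0], [-0.002, 0.0, 0.0], [-0.002, 0.001, 0.0], [-0.003, 0.001, 0.0]]
0 292.359 95.51
8 290.09 100.73
9 291.987 96.39
```

View pics/s9z.png

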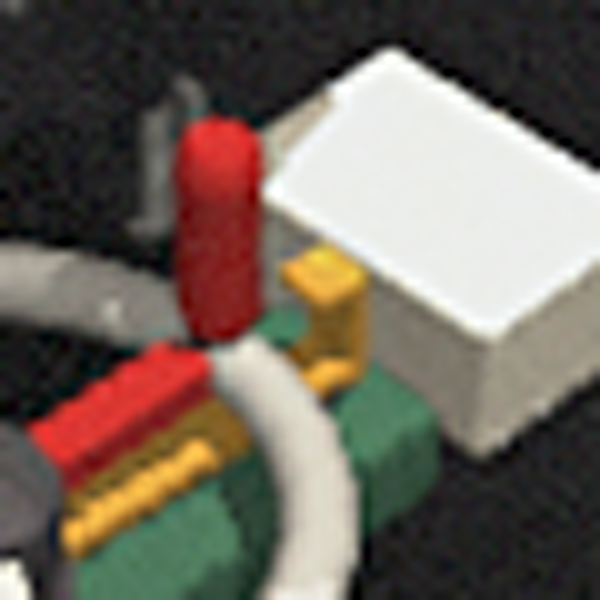

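```bash
cat > e.py <<'E'
import sys
from h import *
for n in sys.argv[1:]:
  a=cv2.imread(f'pics/scene{n}.png').astype(float)
  # redness fraction is independent of shade
  r=(a[...,2]-np.maximum(a[...,1],a[...,0]))
  L=[];Rr=[];M=[]
  for v in range(167,179):
      x=r[v,280:306];p=np.median(np.sort(x)[-5:]);h=p/2;i=np.where(x>h)[0];i0,i1=i[0],i[-1]
      l=280+i0-(x[i0]-h)/(x[i0]-x[i0-1]); q=280+i1+(x[i1]-h)/(x[i1]-x[i1+1]);L.append(l);Rr.append(q);M.append((l+q)/2)
  # vertical: top & bottom edges along middle column
  c=int(round(np.median(M)));y=r[150:200,c-1:c+2].mean(1);i=np.where(y>60)[0]
  top=150+i[0]-(y[i[0]]-60)/(y[i[0]]-y[i[0]-1])
  u=np.median(M);print(n,np.median(L).round(2),np.median(Rr).round(2),u.round(2),'ang',round(hang(u,o=(0,0),f=1),2),'top',top.round(2))
print(proj('scene',[on(a,z=247) for a in(96,97,98,102)]).round(2))
E
python3 e.py 0 1 7 8 9
```

```text
0 288.09 296.31 292.19 ang 95.91 top 161.51Traceback (most recent call last):
  File "e.py", line 10, in <module>
    l=280+i0-(x[i0]-h)/(x[i0]-x[i0-1]); q=280+i1+(x[i1]-h)/(x[i1]-x[i1+1]);L.append(l);Rr.append(q);M.append((l+q)/2)
                                                                  ~^^^^^^
IndexError: index 26 is out of bounds for axis 0 with size 26
```

```bash
sed -i 's/280:306/276:303/;s/=280+i0/=276+i0/;s/q=280/q=276/' e.py; python3 e.py 0 8 9; python3 e.py 1;python3 e.py 7
```

```text
0 288.09 296.31 292.19 ang 95.91 top 161.51Traceback (most recent call last):
  File "e.py", line 10, in <module>
    l=276+i0-(x[i0]-h)/(x[i0]-x[i0-1]); q=276+i1+(x[i1]-h)/(x[i1]-x[i1+1]);L.append(l);Rr.append(q);M.append((l+q)/2)
                                                                  ~^^^^^^
IndexError: index 27 is out of bounds for axis 0 with size 27
Traceback (most recent call last):
  File "e.py", line 10, in <module>
    l=276+i0-(x[i0]-h)/(x[i0]-x[i0-1]); q=276+i1+(x[i1]-h)/(x[i1]-x[i1+1]);L.append(l);Rr.append(q);M.append((l+q)/2)
                                                                  ~^^^^^^
IndexError: index 27 is out of bounds for axis 0 with size 27
Traceback (most recent call last):
  File "e.py", line 10, in <module>
    l=276+i0-(x[i0]-h)/(x[i0]-x[i0-1]); q=276+i1+(x[i1]-h)/(x[i1]-x[i1+1]);L.append(l);Rr.append(q);M.append((l+q)/2)
                                                                  ~^^^^^^
IndexError: index 27 is out of bounds for axis 0 with size 27
```

```bash
sed -i 's/range(167,179)/range(165,173)/' e.py; python3 e.py 0 1 8 9; python3 e.py 7
```

```text
0 288.03 296.39 292.2 ang 95.9 top 161.51
1 288.04 296.42 292.21 ang 95.87 top 161.56
8 285.36 293.65 289.5 ang 102.02 top 160.12
9 287.36 295.67 291.51 ang 97.51 top 161.26
[[292.25 163.52]
 [291.82 163.22]
 [291.38 162.94]
 [289.56 161.83]]
7 281.35 289.96 285.67 ang 109.91 top 158.17
[[292.25 163.52]
 [291.82 163.22]
 [291.38 162.94]
 [289.56 161.83]]
```

The edge measurement repeats well (95.90° and 95.87° on two starting pictures). Now 97.5°, so 1.6° (2.1 mm) remains. Nudging 1.6 mm.

Call:
{"method": "send_rows", "body": {
  "translation": [
    [-0.0006,0.0001,0],
    [-0.0012,0.0002,0],
    [-0.0016,0.0003,0],
    [-0.0016,0.0003,0]
  ],
  "yaw": [0,0,0,0],
  "fingers": [255,255,255,255]
}}

```text
clock: 12.2
position: [514.9, 54.7, 216.4]
ee_rot: [-0.051, 0.999, 0.001, -0.001]
contact_force: [-2.4, -0.1, 0.2]
gripper_width: -0.0
```

```bash
python3 m.py 10 | head -2; python3 e.py 10
```

```text
clock 12.25 pos [514.9  54.8 216.4] F [-3.1 -0.  -0.2] yaw -0.1
pusher r,phi 73.9 112.3
10 287.8 296.24 292.0 ang 96.37 top 161.5
[[292.25 163.52]
 [291.82 163.22]
 [291.38 162.94]
 [289.56 161.83]]
```

Call:
{"method": "send_rows", "body": {
  "translation": [
    [-0.0004,0,0],
    [-0.0004,0,0]
  ],
  "yaw": [0,0],
  "fingers": [255,255]
}}

```text
clock: 12.45
position: [515.3, 54.8, 216.4]
ee_rot: [-0.051, 0.999, 0.001, -0.001]
contact_force: [-3.5, -0.9, 0.0]
gripper_width: -0.1
```

```bash
python3 m.py 11 | head -2; python3 e.py 11
python3 -c "
from h import *
rows([on(112+5*k) for k in (1,2)]+[[485,45,216],[480,45,262],[455,20,290]])"
```

```text
clock 12.5 pos [515.4  54.8 216.4] F [-3.1  0.9 -0.6] yaw -0.1
pusher r,phi 73.8 112.0
11 288.06 296.4 292.22 ang 95.85 top 161.56
[[292.25 163.52]
 [291.82 163.22]
 [291.38 162.94]
 [289.56 161.83]]
clock 12.5 pos [515.4  54.8 216.4] F [-3.1  0.9 -0.6] yaw -0.1
pusher r,phi 73.8 112.0
[[0.006, -0.002, 0.0], [0.012, -0.004, 0.0], [0.031, -0.007, 0.0], [0.036, -0.006, -0.045], [0.064, -0.028, -0.073]]
```

The handle measures 95.85° against 95.9° at the start. Drawing straight back, then up and away.

Call:
{"method": "send_rows", "body": {
  "translation": [
    [0.008,0,0],
    [0.02,0,0],
    [0.035,0,0],
    [0.04,0,-0.02],
    [0.045,0,-0.06],
    [0.06,-0.02,-0.075],
    [0.09,-0.06,-0.075],
    [0.11,-0.1,-0.075],
    [0.11,-0.14,-0.075],
    [0.11,-0.18,-0.075],
    [0.11,-0.2,-0.075],
    [0.11,-0.2,-0.075]
  ],
  "yaw": [0,0,0,0,0,0,0,0,0,0,0,0],
  "fingers": [255,255,255,255,255,255,255,255,255,255,255,255]
}}

```text
clock: 13.7
position: [426.0, -157.2, 291.4]
ee_rot: [-0.049, 0.999, 0.001, -0.0]
contact_force: [-0.3, 0.8, -0.3]
gripper_width: -0.1
```

```bash
python3 m.py 12 | head -2; python3 e.py 12|head -1
python3 -c "
from h import *
from bench import *
im=get_image('top');cv2.imwrite('pics/top12.png',im)
s=cv2.imread('pics/scene12.png');cv2.imwrite('pics/both12.png',np.hstack([s[:,120:500],im[:,150:530]]))"
```

```text
clock 13.75 pos [ 426.  -156.1  291.3] F [-0.3  0.7 -0.3] yaw -0.2
pusher r,phi 184.4 -129.4
12 287.92 296.36 292.15 ang 96.01 top 161.53
```

View pics/both12.png

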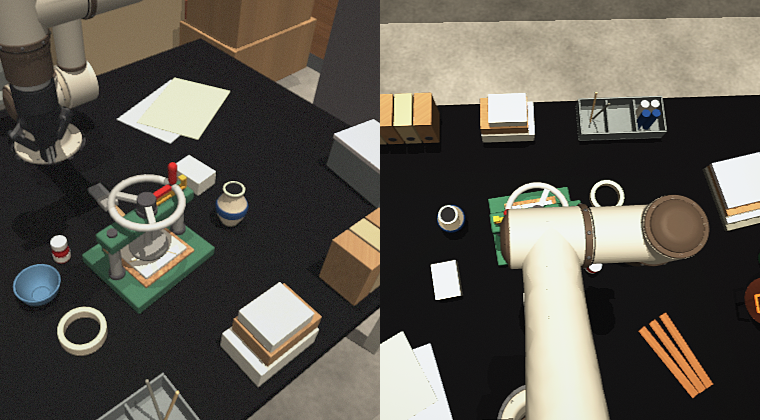

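View pics/s12z.png

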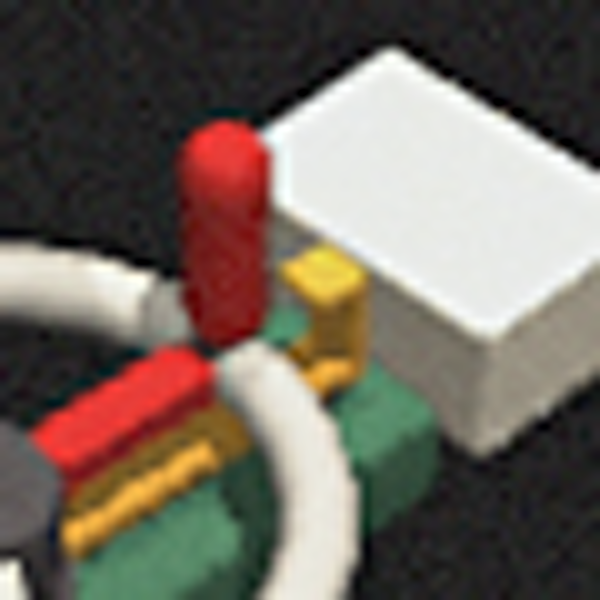

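The handle is back at the flag: midline at 226 in the crop, as at the start, 96.0° against 95.9°. The bystanders in view stand where they were and the arm is clear.

```bash
python3 -c "
from bench import *
print(job_done())"
```

```text
the job is handed in; nothing more can be done
None
```

I pushed the red handle clockwise through one full turn with the outside of the shut fingers, slowing to small nudges for the last degrees. I then drew back clear and handed the job in at about 14 s.

- **Handle position:** my last camera check, taken after drawing back, put the handle at 96.0°, against 95.9° in the picture from before the turn. That is about 0.1° short of the flag, which is roughly the accuracy of the measurement. The last check while still in contact read 95.85°, about 0.05° past the flag. I don't trust either difference below about 0.15°.
- **Force:** readings at the end of each move stayed below about 7 N, and the wrist read near zero after drawing back.
- **Things on the table:** the vase, bowl, jar, tape and carton look unmoved in the final scene picture. The brush is partly hidden behind the press, but what shows is where it was. I compared these by eye and did not measure them. In the last top picture the arm covers part of the table.
- **Turn and pad:** I tracked the turn by the handle and spokes in successive pictures. I did not check the pad's travel separately.

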